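# Set and lock the sliding stop of a carton gauge

### The job

Push the sliding stop along its gauge rail with your fingertips until its spring-loaded roller plunger drops into the notch of the yellow index block, then press the red lock button on top of the stop all the way down so that it stays locked there, and let go. Push only: do not grip the stop between the fingers or drag it by its button, do not press the button before the stop has dropped in, and leave the things lying round the rail where they are.

Things in the scene. Friction and masses are not known exactly. Their poses are not given: they have to be found in the camera images.
- rail: fixed aluminium gauge rail, 440 mm long, 30 mm wide, its top 32 mm above the desk, with a tick scale on the robot's side. Origin: middle of its underside, on the desk; its y axis runs along the rail (roughly to the robot's left), x across it, away from the robot. The two index blocks sit on it, one 90 to 130 mm to either side of the middle; which is on the left varies.
- yellow_notch (a point): fixed yellow index block clamped on the rail, 30 mm along the rail, 30 mm wide, with a yellow tab on the robot's side. The point lies over the middle of its notch, 43 mm above the desk (the block's highest level). The notch lies between two steel dowels across the rail, 13 mm apart, 8 mm thick; beside it is a slot for the lock pin.
- blue_notch (a point): fixed blue index block clamped on the rail, 30 mm along the rail, 30 mm wide, with a blue tab on the robot's side. The point lies over the middle of its notch, 43 mm above the desk (the block's highest level). The notch lies between two steel dowels across the rail, 13 mm apart, 8 mm thick; beside it is a slot for the lock pin. Not the one wanted; the line from blue_notch to yellow_notch is the rail's direction.
- stop_top (a point): centre of the top face of the sliding stop, a grey and aluminium block astride the rail, 48 mm along the rail, 45 mm across; its upright faces to push on reach from 52 to 82 mm above the desk (the point is at 82 mm). It starts between the two blocks and passes over them. It is seated when this point is over the notch (within 3 mm, seen from above).
- stop (a joint): position of the stop along the rail (m), 0 at the rail's middle, growing along the rail's +y; range -0.165 to 0.165. Slides with about 1 N of friction; climbing a dowel (from about 13 mm before the middle of the notch) takes about 5 to 7 N, over the dowel's crest (6.5 mm before the middle) the force falls away and the stop snaps into the notch by itself; leaving takes about as much again.
- plunger (a joint): how far the spring plunger under the stop is pushed up (m): 0 when hanging free away from the blocks, about 0.003 on top of a dowel, under 0.001 when dropped into a notch.
- stop_left: black rubber end plate of the stop on the rail's +y side, 36 mm wide, 4 mm thick, 52 to 82 mm above the desk; its outer face is 24 mm from the stop's middle. Push here to move the stop towards -y. Origin: as the stop, on the desk below its middle.
- stop_right: the same plate on the rail's -y side; push here to move the stop towards +y. Origin: as the stop, on the desk below its middle.
- stop_front: grey front plate of the stop (robot's side). Origin: as the stop.
- stop_back: grey back plate of the stop, reaching down behind the rail. Origin: as the stop.
- lock_top (a point): centre of the top of the red round lock button on the stop, 22 mm across, 91 mm above the desk when up, standing 9 mm above the stop; over the stop's middle.
- lock (a joint): how far the lock button is pressed down (m): 0 up, 0.007 fully down. It takes about 4 to 5 N and stays where it is left. Its pin then stands in the slot beside the notch.
- lock_cap: the red lock button, as a body; origin on the desk below the stop's middle when up.
- marker: loose blue and white marker, 17x135x16 mm, lying on the desk on the robot's side of the rail, not to be disturbed. Origin: middle of its underside.
- wbox_up: loose small white carton, 123x169x66 mm, behind the rail, not to be disturbed. Origin: middle of its underside.
- usb_adapter: loose blue USB adapter, 26x64x14 mm, behind the rail, not to be disturbed. Origin: middle of its underside.
- module_a: loose grey module, 88x36x58 mm, on the robot's side of the rail, not to be disturbed. Origin: middle of its underside.

How it is judged:
On the way, in this order (a step that is already met when the one before it is completed fails the run):
1. the stop's plunger has dropped into the yellow block's notch (horizontal distance between stop_top and yellow_notch below 0.003 m and value of joint plunger below 0.0012 m), for 0.2 s.
2. the lock button is fully down (value of joint lock above 0.0055 m), for 0.1 s.
At the end, for the whole second after the job is handed in: The stop is at rest within 3 mm of the middle of the yellow block's notch with its plunger dropped in (up less than 1.2 mm), and the lock button is down by more than 5.5 mm of its 7 mm (all of step 1 and value of joint lock above 0.0055 m and velocity of joint stop between -0.01 and 0.01 m/s); the robot touches nothing.
It fails at once if the stop is gripped between the fingers (both opposite faces touched at once) ((contact force between the fingers and stop_left above 1 N and contact force between the fingers and stop_right above 1 N) or (contact force between the fingers and stop_front above 1 N and contact force between the fingers and stop_back above 1 N)).
It fails at once if the stop is dragged along by its lock button (contact force between the fingers and lock_cap above 1 N and (velocity of joint stop above 0.03 m/s or velocity of joint stop below -0.03 m/s)).
It fails at once if the lock button is pressed (more than 3 mm) while the stop is not in the yellow notch (value of joint lock above 0.003 m and horizontal distance between stop_top and yellow_notch above 0.005 m).
It fails at once if the marker, white carton, blue USB adapter or grey module is moved or lifted by more than 15 mm (distance of any of marker, wbox_up, usb_adapter, module_a from where it was at the start of the episode above 0.015 m).
It also fails if it takes over 48 s, if anything falls off the work surface, if the arm or the gripper's body presses on something with over 40 N, if the wrist force passes 120 N, or if a joint passes its speed limit or range.

### The arm

A 6-joint arm with a two-finger parallel gripper is mounted at the origin on a cart in front of the work surface, level with it; the furniture and walls round the work are solid. World frame = base frame: x ahead of the robot, y to its left, z up, the work surface at z = 0. Lengths are in m, angles in rad, forces in N, time in s.
With the tool pointing down it reaches from about 0.25 to 0.725 m from the base axis. Payload 4 kg.
Tool frame: the origin (TCP) lies midway between the tips of the shut fingers; the grasp point (between the pads) lies 19 mm behind it; z points along the fingers, y is the line along which they close (so a half turn about z gives the same grasp; the last joint's range is limited). The gripper opens to 85 mm and grips with 20 to 120 N. Pads are 22 mm wide; open, the fingers measure 114 mm over their backs; the gripper's body (76 mm by 85 mm) begins 54 mm behind the grasp point. The pads swing forward as they close: fully open they stand 13 mm farther back than shut.
Start: joints at [-1.347, 0.241, 0.005, 1.335, 0, 1.571], TCP at [0.111, -0.488, 0.231] pointing down, gripper open.
Joint ranges: [-2.72, 2.72], [-1.05, 1.87], [-1.09, 1.28], [-1.99, 2.15], [-1.42, 1.44], [-3.14, 3.14]. Speed limits (rad/s): [2.79, 2.79, 3.14, 3.14, 3.14, 3.14].

### API

Orientations are given as a unit quaternion [x, y, z, w].
In Python, from workcell import bot gives the robot as it stands. The module is installed in compiled form; this text tells all that it offers.
- The arm moves only by the tool drive_tool, never from a script. Its arguments are lists of equal length, an entry for each row: "slide": the shift along the tool's x, y, z scaled (see below), a list of three; "rotation": the turn, a rotation vector about the tool's x, y, z scaled (see below), a list of three. A call has exactly 8 rows; each row is the pose to reach, as a shift and turn from the pose commanded when the call began, along the tool's axes at that moment; what a row does not reach only later rows make up. The controller multiplies each number of a shift by 250 mm and each number of a turn by 0.5 rad. A row lasts 1/8 s, in which the tool goes at most 62.5 mm and 10.7 degrees, less where a joint would pass 70% of its speed; a pose out of reach is approached as far as the arm can. A call with a number of a shift or a turn outside -1 to 1 is refused whole. A call with a gripper value outside its range is refused whole. "gripper" is the opening, from 0 (shut) to 1 (fully open), set as the call begins (left out, the last holds). The fingers move at their own pace and stop on an object; the grip force is fixed at half the most. Time passes only in rows, so rows that repeat a pose let the fingers close, or fill a call up. It gives the time, the measured TCP pose, the force, the opening and the grip force at its end, in the units of the state.
- bot.get_obs(): the state, without advancing time (a new reading comes with each control period).
- bot.camera(name): name is "scene" or "side" or "wrist"; returns a dict with "image" (400x640x3 uint8, red, green, blue), "z_map" (400x640 float32, m along the optical axis (not along the pixel's ray), 0 where there is no reading), "camera_matrix" (3x3 intrinsics, pixels), "k1" (the pictures are not rectified: a ray, as slopes to the right and down, at radius r is drawn at 1 + k1 r^2 times it, then the intrinsics apply), "xyz" and "orientation" of the camera in the world. Camera axes: x right, y up, looking along -z (the intrinsics and any distortion apply to the point x, -y, -z); pixel columns grow to the right and rows downward; lengths in m; the calibration is good to about 2 mm. A picture is of the moment at which its call begins.
- bot.job_done(): hands the job in; it is judged then, once.
The state is a dict: "clock": time; "joint_pos": joint angles; "joint_vel": joint speeds; "tau": joint torques, N m; "eef_pos": TCP position; "tool_rot": TCP orientation; "ft_force": force on the tool from outside, world axes, zero at the start; "ft_torque": the same for the moment, N m; "grip_width": finger opening in m; "grasp_force": force on a finger pad.
Only numpy, scipy, OpenCV 4.12 (cv2) and the standard library are available. Lean on these libraries where they do the work, as an engineer would, in place of code of your own. Each camera call takes 0.05 s, during which the arm holds its last target. There are 200 camera calls.

## Working session

There is one attempt and no reset: what is moved stays moved. The work goes in short steps, Python scripts to look and compute and a tool call to move; the robot and the scene stay as the last step left them, time stands still between calls to the robot, and variables do not carry over. Pictures are saved under pics/ and viewed, at most 10 in all, crops included, and the job is handed in when it is done.

Besides the shell and the picture viewer there is one more tool, called after "Emit:" as a command line: name --argument value ..., lists and objects as JSON in quotes. drive_tool: Moves the arm, as the interface text tells. Shifts and turns lie within -1 to 1; 1 stands for 250 mm of shift or 0.5 rad of turn. Its arguments: {"type":"object","properties":{"slide":{"type":"array","items":{"type":"array","items":{"type":"number"}}},"rotation":{"type":"array","items":{"type":"array","items":{"type":"number"}}},"gripper":{"type":"number"}},"required":["slide","rotation"]}

```bash
mkdir -p pics; cat > h.py <<'E'
import numpy as np, cv2
from scipy.spatial.transform import Rotation as R
from workcell import bot
def cloud(c):
    z=c["z_map"].astype(float); K=np.array(c["camera_matrix"]); h,w=z.shape
    u,v=np.meshgrid(np.arange(w),np.arange(h))
    p=np.stack([u,v],-1).reshape(-1,1,2).astype(float)
    n=cv2.undistortPoints(p,K,np.array([c["k1"],0,0,0.])).reshape(h,w,2)
    P=np.stack([n[...,0]*z,-n[...,1]*z,-z],-1)
    W=P@R.from_quat(c["orientation"]).as_matrix().T+np.array(c["xyz"])
    W[z==0]=np.nan
    return W
def snap(n,f):
    c=bot.camera(n); cv2.imwrite(f"pics/{f}.png",c["image"][...,::-1]); W=cloud(c); np.save(f"pics/{f}.npy",W); return c,W
E
python3 - <<'E'
from h import *
o=bot.get_obs(); print(o)
for n in("scene","side"):
    c,W=snap(n,n+"0"); print(n,c["xyz"],c["camera_matrix"],c["k1"])
    hsv=cv2.cvtColor(c["image"],cv2.COLOR_RGB2HSV)
    for k,lo,hi in(("red",(0,150,80),(8,255,255)),("yel",(22,130,100),(35,255,255)),("blue",(100,130,60),(125,255,255))):
        m=cv2.inRange(hsv,lo,hi); N,_,st,ce=cv2.connectedComponentsWithStats(m)
        for i in range(1,N):
            if st[i,4]>25: print(k,st[i],ce[i].round(),np.nanmedian(W[_==i],0).round(4),np.nanmax(W[_==i],0).round(4),np.nanmin(W[_==i],0).round(4))
E
```

```text
{'clock': 0.0, 'joint_pos': array([-1.34700687e+00,  2.41399598e-01,  3.72002483e-03,  1.33518525e+00,
        5.06151186e-05,  1.57079523e+00]), 'joint_vel': array([-7.61606936e-04,  7.35531953e-04,  6.75768321e-05, -2.07158147e-04,
       -3.11847514e-04, -2.54496941e-03]), 'tau': array([ 5.82262383e-04, -3.72316968e+01,  2.52408421e+01,  1.68037531e-02,
        1.30331364e-04, -4.09368027e-06]), 'eef_pos': array([ 0.11083861, -0.48691561,  0.23041803]), 'tool_rot': array([ 9.93745724e-01,  1.11661837e-01, -9.03355043e-05, -1.03060419e-03]), 'ft_force': array([-0.03695741, -0.50145378, -0.33905104]), 'ft_torque': array([0.01621902, 0.01339794, 0.003624  ]), 'grasp_force': 0.0, 'grip_width': 0.08559414689478913}
scene [0.18800059 0.58183208 0.56646404] [[456.52340475   0.         323.36421845]
 [  0.         456.52340475 202.4170176 ]
 [  0.           0.           1.        ]] -0.01015240349569803
red [320 219  10   9  83] [325. 223.] [0.5148 0.0251 0.0902] [0.5268 0.0339 0.0925] [0.5062 0.0118 0.0852]
red [  0 270  25  30 385] [ 10. 282.] [0.9314 0.3624 0.0398] [0.9479 0.3902 0.047
[... 1455 characters left out ...]
7 -0.0032]
blue [265 111  10  14 118] [269. 118.] [ 0.771  -0.2996  0.1793] [ 0.7851 -0.2932  0.1931] [ 0.7591 -0.3177  0.1593]
blue [246 140  13  12  28] [251. 146.] [ 0.7711 -0.1508  0.1647] [ 0.7767 -0.1246  0.1667] [ 0.7659 -0.1884  0.1633]
blue [254 150  15  30 107] [261. 164.] [ 0.747  -0.1407  0.125 ] [ 0.7516 -0.1043  0.1434] [ 0.7407 -0.1861  0.0967]
blue [313 201  13  14 109] [319. 207.] [ 0.5866 -0.1367  0.0129] [ 0.6025 -0.1152  0.0157] [ 0.5743 -0.1655  0.0032]
blue [349 228   7  15  50] [352. 234.] [ 0.4853 -0.0269  0.0321] [0.491  0.0072 0.0591] [ 0.4801 -0.0466  0.0117]
blue [380 254  10  17  88] [384. 262.] [0.4029 0.0304 0.0128] [0.4114 0.0529 0.0155] [0.393  0.0058 0.0052]
```

```bash
python3 - <<'E'
from h import *
a=cv2.imread("pics/scene0.png")[100:380,160:480]; cv2.imwrite("pics/crop0.png",cv2.resize(a,(685,600),interpolation=cv2.INTER_CUBIC))
for n in("scene0","side0"):
    W=np.load(f"pics/{n}.npy")
    # rail top
    P=W.reshape(-1,3); 
    s=(abs(P[:,2]-.082)<.004)&(abs(P[:,0]-.515)<.06)&(abs(P[:,1]-.025)<.06)
    print(n,"stop top",s.sum(),P[s].mean(0),P[s].min(0),P[s].max(0))
    s=(abs(P[:,2]-.032)<.004)&(abs(P[:,0]-.53)<.12)&(abs(P[:,1]-.07)<.3)
    q=P[s][:,:2]; print(s.sum(),q.mean(0)); r=cv2.fitLine(q.astype(np.float32),cv2.DIST_HUBER,0,.01,.01); print(r.ravel())
    s=(P[:,2]>.036)&(P[:,2]<.047)&(np.hypot(P[:,0]-.545,P[:,1]-.18)<.05)
    print("yblock",s.sum(),P[s].mean(0),P[s].min(0),P[s].max(0))
E
```

```text
scene0 stop top 370 [0.51440038 0.02681504 0.08157732] [ 0.48935777 -0.00347432  0.07806503] [0.54337269 0.05104565 0.08597952]
3267 [0.53493115 0.10264429]
[0.27250576 0.96215415 0.5502625  0.14992541]
yblock 209 [0.55710095 0.17637789 0.0400868 ] [0.53640626 0.15939039 0.03600853] [0.5757544  0.19464369 0.04500991]
side0 stop top 257 [0.51732433 0.02728338 0.08121764] [ 0.49148607 -0.00467998  0.07813799] [0.54452547 0.05023629 0.08587436]
2023 [0.54293409 0.11459674]
[0.27814543 0.960539   0.5395415  0.10823794]
yblock 119 [0.55904103 0.17672004 0.04029326] [0.53757122 0.16106978 0.03607561] [0.57460644 0.18943268 0.0437273 ]
```

View pics/crop0.png

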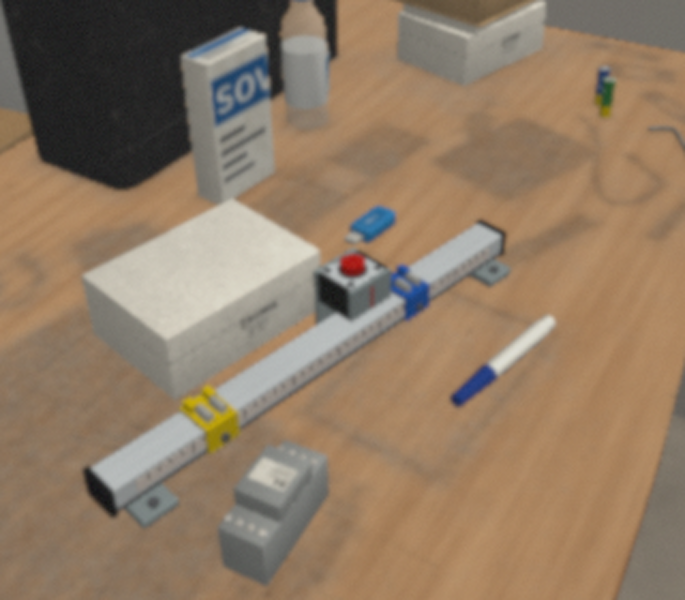

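The picture shows the stop at crop (352,285), with the yellow block to its left (+y) at (212,415) and the blue block to its right. The carton sits close behind the rail and the module in front near the yellow block, so I have to push on stop_right towards +y.

Emit:
drive_tool --slide '[[0.12,-0.09,0],[0.24,-0.18,0],[0.36,-0.27,0],[0.48,-0.37,0],[0.6,-0.46,0],[0.72,-0.55,0],[0.85,-0.64,0],[0.96,-0.73,0]]' --rotation '[[0,0,-0.12],[0,0,-0.25],[0,0,-0.38],[0,0,-0.5],[0,0,-0.62],[0,0,-0.75],[0,0,-0.88],[0,0,-1]]' --gripper 0

```text
clock: 1.1
eef_pos: [0.3051, -0.2551, 0.231]
tool_rot: [0.935, 0.355, -0.0, -0.0]
ft_force: [-0.3, -0.2, 0.5]
grip_width: 0.0001
grasp_force: 0.0
```

```bash
cat >> h.py <<'E'
def plan(t,yaw=None):
    o=bot.get_obs(); r=R.from_quat(o["tool_rot"]); p=o["eef_pos"]
    d=r.inv().apply(np.array(t)-p)/.25
    T=r
    if yaw is not None:
        c,s=np.cos(yaw),np.sin(yaw); T=R.from_matrix(np.array([[c,s,0],[s,-c,0],[0,0,-1.]]))
    print("pos",p.round(4),"F",o["ft_force"].round(1),"clk",round(o["clock"],2),"slide",d.round(3),"rot",((r.inv()*T).as_rotvec()/.5).round(3))
E
python3 -c "
from h import *
plan([.502,-.024,.14],np.arctan2(.961,.275))"
```

```text
pos [ 0.3051 -0.2551  0.231 ] F [-0.3 -0.2  0.5] clk 1.1 slide [ 1.203 -0.168  0.364] rot [-1.000e-03 -0.000e+00 -1.132e+00]
```

Emit:
drive_tool --slide '[[0.14,-0.02,0],[0.28,-0.04,0],[0.42,-0.06,0],[0.56,-0.08,0],[0.7,-0.1,0],[0.84,-0.12,0],[0.95,-0.13,0],[0.95,-0.13,0]]' --rotation '[[0,0,-0.14],[0,0,-0.28],[0,0,-0.42],[0,0,-0.57],[0,0,-0.72],[0,0,-0.86],[0,0,-1],[0,0,-1]]'

```text
clock: 2.1
eef_pos: [0.4615, -0.0735, 0.2306]
tool_rot: [0.818, 0.575, -0.0, -0.0]
ft_force: [-0.1, 0.6, 1.2]
grip_width: -0.0001
grasp_force: 0.0
```

```bash
python3 - <<'E'
from h import *
c,W=snap("wrist","w1"); print(c["xyz"])
plan([.502,-.024,.12],np.arctan2(.961,.275))
P=W.reshape(-1,3)
s=(abs(P[:,2]-.082)<.003)&(abs(P[:,0]-.515)<.05)&(abs(P[:,1]-.027)<.05)
print(s.sum(),P[s].mean(0),cv2.minAreaRect(P[s][:,:2].astype(np.float32)*1000))
hsv=cv2.cvtColor(c["image"],cv2.COLOR_RGB2HSV).reshape(-1,3)
r=((hsv[:,0]<9)|(hsv[:,0]>172))&(hsv[:,1]>150)&(P[:,2]>.085)&(P[:,2]<.1); print("btn",r.sum(),P[r].mean(0),P[r].min(0),P[r].max(0))
y=(hsv[:,0]>20)&(hsv[:,0]<36)&(hsv[:,1]>120)&(P[:,2]>.036)&(P[:,2]<.05); print("yel",y.sum()); 
if y.sum()>9: print(P[y].mean(0),cv2.minAreaRect(P[y][:,:2].astype(np.float32)*1000))
E
```

```text
[ 0.48439592 -0.00828588  0.37262289]
pos [ 0.4607 -0.0742  0.2307] F [-1.1  0.3  0.6] clk 2.15 slide [0.245 0.088 0.442] rot [-0.003  0.001 -0.135]
2308 [0.51853622 0.02255385 0.08141756] ((518.7957153320312, 22.447050094604492), (48.06507110595703, 45.60519790649414), 74.8691635131836)
btn 487 [0.51738979 0.02175051 0.09022784] [0.50744659 0.01140414 0.08505808] [0.52776827 0.03197446 0.09280516]
yel 0
```

View pics/w1.png

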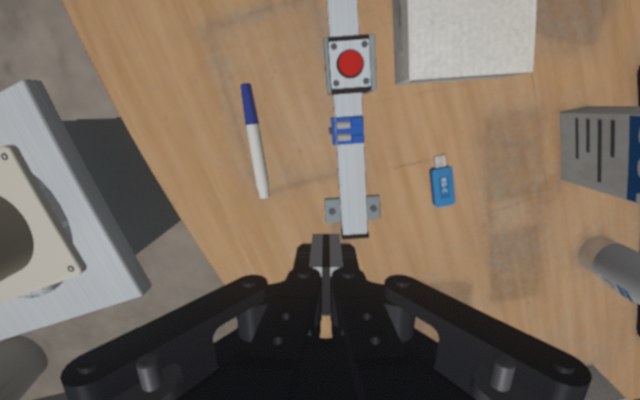

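Wrist view: stop at (350,63) with the red button in its middle, blue block at (348,130), fingers shut over the end of the rail. Next I go above the point just behind the stop's right plate.

Emit:
drive_tool --slide '[[0.06,0.02,0.08],[0.12,0.04,0.16],[0.18,0.07,0.24],[0.24,0.1,0.32],[0.24,0.1,0.4],[0.24,0.1,0.44],[0.24,0.1,0.44],[0.24,0.1,0.44]]' --rotation '[[0,0,-0.03],[0,0,-0.06],[0,0,-0.1],[0,0,-0.13],[0,0,-0.13],[0,0,-0.13],[0,0,-0.13],[0,0,-0.13]]'

```text
clock: 3.15
eef_pos: [0.5052, -0.0272, 0.1222]
tool_rot: [0.8, 0.6, 0.0, 0.0]
ft_force: [-0.0, 0.2, 0.3]
grip_width: 0.0001
grasp_force: 0.0
```

```bash
python3 - <<'E'
from h import *
c,W=snap("wrist","w2"); P=W.reshape(-1,3)
plan([.505,-.026,.066],1.302)
s=(abs(P[:,2]-.082)<.003)&(abs(P[:,0]-.515)<.05)&(abs(P[:,1]-.027)<.05)
print(s.sum(),cv2.minAreaRect(P[s][:,:2].astype(np.float32)*1000))
hsv=cv2.cvtColor(c["image"],cv2.COLOR_RGB2HSV).reshape(-1,3)
y=(hsv[:,0]>20)&(hsv[:,0]<36)&(hsv[:,1]>120)&(P[:,2]>.036)&(P[:,2]<.05); print("yel",y.sum())
if y.sum()>9: print(P[y].mean(0),cv2.minAreaRect(P[y][:,:2].astype(np.float32)*1000))
E
```

```text
pos [ 0.5054 -0.0271  0.1223] F [0.3 0.3 0.4] clk 3.2 slide [ 0.004 -0.003  0.225] rot [ 0.004 -0.001 -0.028]
4990 ((518.5595703125, 22.207630157470703), (48.308319091796875, 45.37335205078125), 74.83679962158203)
yel 0
```

Emit:
drive_tool --slide '[[0,0,0.05],[0,0,0.1],[0,0,0.15],[0,0,0.2],[0,0,0.225],[0.01,0,0.225],[0.03,0,0.225],[0.05,0,0.225]]' --rotation '[[0,0,-0.035],[0,0,-0.035],[0,0,-0.035],[0,0,-0.035],[0,0,-0.035],[0,0,-0.035],[0,0,-0.035],[0,0,-0.035]]'

```text
clock: 4.2
eef_pos: [0.5089, -0.0144, 0.0656]
tool_rot: [0.794, 0.608, 0.0, 0.0]
ft_force: [-0.1, 0.4, 0.9]
grip_width: 0.0001
grasp_force: 0.0
```

Emit:
drive_tool --slide '[[0.025,0,0],[0.05,0,0],[0.075,0,0],[0.1,0,0],[0.125,0,0],[0.15,0,0],[0.175,0,0],[0.19,0,0]]' --rotation '[[0,0,0],[0,0,0],[0,0,0],[0,0,0],[0,0,0],[0,0,0],[0,0,0],[0,0,0]]'

```text
clock: 5.2
eef_pos: [0.5208, 0.0315, 0.065]
tool_rot: [0.794, 0.608, -0.0, -0.0]
ft_force: [0.4, -1.2, 0.6]
grip_width: 0.0003
grasp_force: 0.4
```

```bash
cat > m.py <<'E'
from h import *
import sys
n=sys.argv[1]
for cam in sys.argv[2:]:
    c,W=snap(cam,cam+n); P=W.reshape(-1,3)
    s=(abs(P[:,2]-.082)<.003)&(P[:,0]>.47)&(P[:,0]<.6)&(P[:,1]>-.05)&(P[:,1]<.25)
    hsv=cv2.cvtColor(c["image"],cv2.COLOR_RGB2HSV).reshape(-1,3)
    t=P[s]; 
    r=((hsv[:,0]<9)|(hsv[:,0]>172))&(hsv[:,1]>150)&(P[:,2]>.08)&(P[:,2]<.1)&(P[:,0]<.65)
    print(cam,"btn",r.sum(),P[r].mean(0).round(4),"zmax",P[r][:,2].max() if r.sum() else 0)
    b=P[r].mean(0)
    s=s&(np.hypot(P[:,0]-b[0],P[:,1]-b[1])<.036); print("stop",s.sum(),cv2.minAreaRect(P[s][:,:2].astype(np.float32)*1000))
    y=(hsv[:,0]>20)&(hsv[:,0]<36)&(hsv[:,1]>120)&(P[:,2]>.038)&(P[:,2]<.048)&(P[:,0]>.5)&(P[:,0]<.6)&(P[:,1]>.1); print("yel",y.sum())
    if y.sum()>9: print(P[y].mean(0).round(4),cv2.minAreaRect(P[y][:,:2].astype(np.float32)*1000))
plan([.5,0,.066],1.306)
E
python3 m.py 3 wrist scene
```

```text
wrist btn 2105 [0.5302 0.0666 0.0903] zmax 0.09223048681877048
stop 9344 ((529.7766723632812, 63.1607780456543), (52.55398178100586, 45.404052734375), 74.668212890625)
yel 0
scene btn 85 [0.5269 0.0691 0.0899] zmax 0.09250289493205432
stop 403 ((529.4473266601562, 62.622962951660156), (55.231544494628906, 47.99738693237305), 75.7017593383789)
yel 65
[0.5657 0.1739 0.0419] ((559.1197509765625, 175.2254638671875), (25.621877670288086, 25.570056915283203), 72.10760498046875)
pos [0.5207 0.0317 0.065 ] F [ 0.3  0.  -0.6] clk 5.3 slide [-0.144 -0.047 -0.004] rot [-0.001 -0.001  0.002]
```

Emit:
drive_tool --slide '[[0.025,0,0],[0.06,0,0],[0.1,0,0],[0.14,0,0],[0.18,0,0],[0.22,0,0],[0.25,0,0],[0.27,0,0]]' --rotation '[[0,0,0],[0,0,0],[0,0,0],[0,0,0],[0,0,0],[0,0,0],[0,0,0],[0,0,0]]'

```text
clock: 6.3
eef_pos: [0.5386, 0.0968, 0.0651]
tool_rot: [0.794, 0.608, 0.0, 0.0]
ft_force: [0.8, 0.0, -0.3]
grip_width: 0.0002
grasp_force: 0.5
```

```bash
python3 m.py 4 wrist scene side; python3 - <<'E'
import cv2
cv2.imwrite("pics/c4.png",cv2.resize(cv2.imread("pics/scene4.png")[220:360,200:380],None,fx=3.5,fy=3.5,interpolation=2))
E
```

```text
wrist btn 2104 [0.5482 0.1318 0.0903] zmax 0.0924843564645138
stop 9347 ((547.8118896484375, 128.394775390625), (52.500404357910156, 45.262725830078125), 74.55352020263672)
yel 748
[0.5671 0.1733 0.0422] ((559.7545166015625, 174.93777465820312), (25.744094848632812, 26.85066032409668), 74.67826843261719)
scene btn 98 [0.5446 0.134  0.0897] zmax 0.0925790684538933
stop 465 ((545.8294677734375, 127.41764831542969), (56.55010223388672, 46.42799758911133), 74.45772552490234)
yel 63
[0.5663 0.174  0.0417] ((566.8717041015625, 172.91949462890625), (16.563304901123047, 27.246423721313477), 1.2582361698150635)
side btn 88 [0.5472 0.1349 0.0889] zmax 0.09237894693177962
stop 338 ((547.403564453125, 128.81320190429688), (54.92680740356445, 45.4859504699707), 74.97745513916016)
yel 50
[0.5662 0.175  0.0407] ((560.866455078125, 176.6631622314453), (26.11701011657715, 25.813457489013672), 65.0611801147461)
pos [0.5386 0.0967 0.0652] F [ 0.5 -0.2 -0.3] clk 6.45 slide [-0.414 -0.048 -0.003] rot [ 0.001 -0.001  0.001]
```

View pics/wrist4.png

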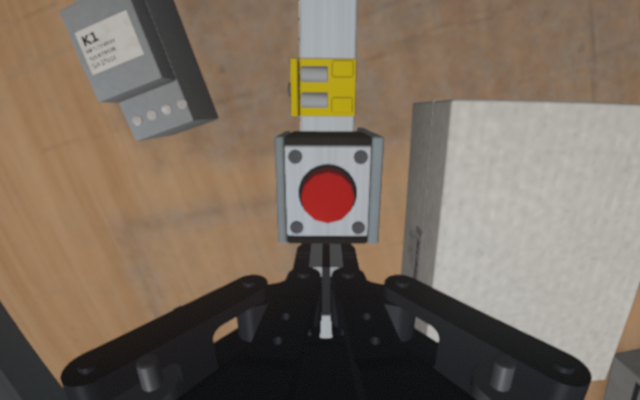

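Wrist close view: button at (328,195), yellow block from row 59 to 116, dowels at rows 74 and 100, so the notch middle is near row 87. The fingertips rest on the right plate. Now I get the remaining distance along the rail.

```bash
python3 - <<'E'
from h import *
W=np.load("pics/wrist4.npy"); d=np.array([np.cos(1.304),np.sin(1.304)]); n=np.array([d[1],-d[0]]); T=np.array([.5386,.0967])
im=cv2.imread("pics/wrist4.png"); hsv=cv2.cvtColor(im,cv2.COLOR_BGR2HSV)
y=(hsv[...,0]>20)&(hsv[...,0]<36)&(hsv[...,1]>120)&(W[...,2]>.036)
y[:, :300]=0
a=(W[y][:,:2]-T)@d; b=(W[y][:,:2]-T)@n; print("yellow along",np.percentile(a,[0,2,50,98,100]),"across",b.min(),b.max())
for v,u in((74,315),(100,315),(87,340),(60,345),(115,345),(195,328)):
    q=W[v-1:v+2,u-1:u+2].reshape(-1,3); q=np.nanmean(q,0); print(v,u,q.round(4),(q[:2]-T)@d,(q[:2]-T)@n)
s=(abs(W[...,2]-.082)<.003); s[260:]=0; s[:100]=0
a=(W[s][:,:2]-T)@d; print("top",np.percentile(a,[0,1,99,100]))
E
```

```text
yellow along [0.06652098 0.06759773 0.08256602 0.09383728 0.09509601] across -0.014514905838838535 0.015085029394661184
74 315 [0.5556 0.1822 0.0421] 0.08694683491595795 -0.006131726403639797
100 315 [0.5522 0.1699 0.042 ] 0.07419452805597897 -0.006199443951534288
87 340 [0.5667 0.1731 0.0353] 0.08114339452806762 0.00696814500926925
60 345 [0.5722 0.1851 0.0395] 0.09410114922711918 0.00914829821965573
115 345 [0.5658 0.1584 0.0353] 0.06663847271596868 0.009969960050645649
195 328 [0.5485 0.1319 0.09  ] 0.0365374958243318 0.0003088749905483276
top [0.00678462 0.00745793 0.05889239 0.05927022]
```

Emit:
drive_tool --slide '[[0.015,0,0],[0.035,0,0],[0.055,0,0],[0.075,0,0],[0.095,0,0],[0.112,0,0],[0.12,0,0],[0.128,0,0]]' --rotation '[[0,0,0],[0,0,0],[0,0,0],[0,0,0],[0,0,0],[0,0,0],[0,0,0],[0,0,0]]'

```text
clock: 7.45
eef_pos: [0.5468, 0.1272, 0.065]
tool_rot: [0.794, 0.608, -0.0, 0.0]
ft_force: [-0.2, -1.5, 0.5]
grip_width: 0.0001
grasp_force: 0.4
```

Emit:
drive_tool --slide '[[0.005,0,0],[0.01,0,0],[0.014,0,0],[0.018,0,0],[0.022,0,0],[0.026,0,0],[0.03,0,0],[0.034,0,0]]' --rotation '[[0,0,0],[0,0,0],[0,0,0],[0,0,0],[0,0,0],[0,0,0],[0,0,0],[0,0,0]]'

```text
clock: 8.45
eef_pos: [0.5491, 0.1361, 0.065]
tool_rot: [0.794, 0.608, 0.001, -0.001]
ft_force: [-0.0, -0.2, 0.4]
grip_width: -0.0003
grasp_force: 0.2
```

```bash
cat > k.py <<'E'
from h import *
import sys
c,W=snap("wrist",sys.argv[1]); o=bot.get_obs(); T=o["eef_pos"][:2]; d=np.array([np.cos(1.304),np.sin(1.304)]); T0=np.array([.5386,.0967])
s=(abs(W[...,2]-.082)<.003); s[270:]=0; s[:100]=0; s[:,:260]=0; s[:,400:]=0
a=(W[s][:,:2]-T0)@d; print("top",np.percentile(a,[1,99]),"mid by far edge",np.percentile(a,99)-.0235)
hsv=cv2.cvtColor(c["image"],cv2.COLOR_RGB2HSV); r=((hsv[...,0]<9)|(hsv[...,0]>172))&(hsv[...,1]>150)&(W[...,2]>.08)
q=W[r]; q=q[np.isfinite(q[:,0])]; print("btn",q.mean(0),"along",(q.mean(0)[:2]-T0)@d,"n",r.sum(),"zmed",np.median(q[:,2]))
print("tcp along",(T-T0)@d); plan([.5,0,.066],1.306)
E
python3 k.py w5
```

```text
top [0.04811825 0.09959193] mid by far edge 0.076091929116715
btn [0.55904364 0.1709354  0.09033524] along 0.07699879842251814 n 2076 zmed 0.09038571284845393
tcp along 0.04099628187378201
pos [0.5491 0.1363 0.065 ] F [-0.1 -0.4 -1.1] clk 8.5 slide [-0.578 -0.047 -0.005] rot [-0.001 -0.003  0.002]
```

Emit:
drive_tool --slide '[[0.002,0,0],[0.004,0,0],[0.006,0,0],[0.008,0,0],[0.008,0,0],[0.008,0,0],[0.008,0,0],[0.008,0,0]]' --rotation '[[0,0,0],[0,0,0],[0,0,0],[0,0,0],[0,0,0],[0,0,0],[0,0,0],[0,0,0]]'

```text
clock: 9.5
eef_pos: [0.5495, 0.1372, 0.0651]
tool_rot: [0.794, 0.608, 0.0, 0.0]
ft_force: [-0.5, 0.3, -0.2]
grip_width: -0.0001
grasp_force: 0.0
```

```bash
python3 k.py w6
```

```text
top [0.04933079 0.10477081] mid by far edge 0.08127081241315334
btn [0.56040329 0.17583295 0.09033642] along 0.08208153818841837 n 2134 zmed 0.09039322146092602
tcp along 0.0419945929854408
pos [0.5495 0.1373 0.0651] F [ 0.2 -0.1 -0.1] clk 9.55 slide [-0.582 -0.048 -0.004] rot [-0. -0.  0.]
```

View pics/w6.png

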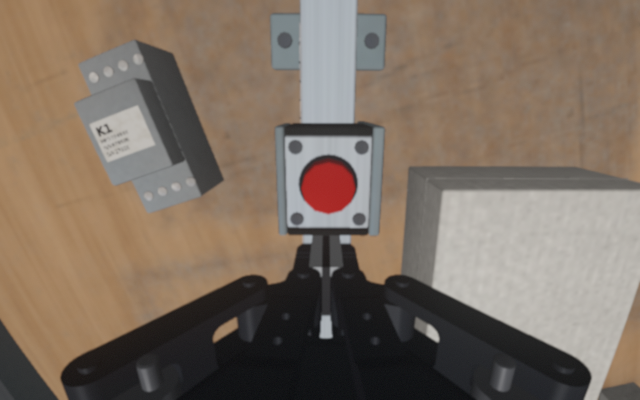

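The stop has snapped ahead of the fingertips: 5 mm of stop travel for 1 mm of mine, now at 81 mm with the notch at 80.7. In the picture there is a gap at the plate (328,237). Next I back off, raise and move over the button.

Emit:
drive_tool --slide '[[-0.02,0,0],[-0.03,0,-0.02],[-0.03,0,-0.1],[-0.03,0,-0.18],[0.03,0,-0.18],[0.1,0,-0.18],[0.156,0,-0.18],[0.156,0,-0.18]]' --rotation '[[0,0,0],[0,0,0],[0,0,0],[0,0,0],[0,0,0],[0,0,0],[0,0,0],[0,0,0]]'

```text
clock: 10.55
eef_pos: [0.5594, 0.1764, 0.109]
tool_rot: [0.793, 0.609, -0.001, -0.0]
ft_force: [0.2, -0.1, 0.3]
grip_width: 0.0002
grasp_force: 0.0
```

```bash
python3 m.py 7 scene side; python3 -c "
from h import *
plan([.560,.1748,.0835],1.306)"
```

```text
scene btn 112 [0.5569 0.1771 0.0897] zmax 0.09257022300339918
stop 479 ((559.6126098632812, 174.4716033935547), (48.99479293823242, 47.26057434082031), 74.50550079345703)
yel 0
side btn 93 [0.5597 0.1784 0.0887] zmax 0.09180374702531291
stop 331 ((559.9559936523438, 175.091796875), (49.66658020019531, 45.660396575927734), 74.99259948730469)
yel 0
pos [0.5592 0.1752 0.1092] F [-0.2 -0.1 -0.1] clk 10.65 slide [-0.738 -0.046  0.174] rot [-0.003  0.002  0.002]
pos [0.5592 0.1752 0.1092] F [-0.2 -0.1 -0.1] clk 10.65 slide [-0.     0.004  0.103] rot [-0.003  0.002  0.002]
```

Emit:
drive_tool --slide '[[0,0.002,0.025],[0,0.002,0.05],[0,0.002,0.065],[0,0.002,0.075],[0,0.002,0.085],[0,0.002,0.095],[0,0.002,0.103],[0,0.002,0.103]]' --rotation '[[0,0,0],[0,0,0],[0,0,0],[0,0,0],[0,0,0],[0,0,0],[0,0,0],[0,0,0]]'

```text
clock: 11.65
eef_pos: [0.5602, 0.1748, 0.0841]
tool_rot: [0.794, 0.608, 0.0, 0.0]
ft_force: [-0.6, 0.3, 1.2]
grip_width: 0.0
grasp_force: 0.7
```

Emit:
drive_tool --slide '[[0,0,0.002],[0,0,0.004],[0,0,0.006],[0,0,0.008],[0,0,0.01],[0,0,0.01],[0,0,0.01],[0,0,0.01]]' --rotation '[[0,0,0],[0,0,0],[0,0,0],[0,0,0],[0,0,0],[0,0,0],[0,0,0],[0,0,0]]'

```text
clock: 12.65
eef_pos: [0.5605, 0.1751, 0.084]
tool_rot: [0.794, 0.608, 0.001, 0.0]
ft_force: [-4.5, -1.3, 12.8]
grip_width: -0.0001
grasp_force: 6.5
```

The button bottomed out with 12.8 N at z = 84 mm. I lift off and check.

Emit:
drive_tool --slide '[[0,0,-0.01],[0,0,-0.04],[0,0,-0.1],[0,0,-0.2],[0,0,-0.3],[-0.1,0,-0.35],[-0.2,0,-0.35],[-0.2,0,-0.35]]' --rotation '[[0,0,0],[0,0,0],[0,0,0],[0,0,0],[0,0,0],[0,0,0],[0,0,0],[0,0,0]]'

```text
clock: 13.65
eef_pos: [0.5464, 0.1242, 0.1698]
tool_rot: [0.795, 0.607, -0.0, 0.0]
ft_force: [0.2, 1.1, -0.2]
grip_width: -0.0004
grasp_force: 0.0
```

```bash
python3 m.py 8 wrist scene side
```

```text
wrist btn 674 [0.5602 0.175  0.0834] zmax 0.08519368060063984
stop 3956 ((560.5662841796875, 174.3777618408203), (48.00200653076172, 45.18292236328125), 74.6324234008789)
yel 0
scene btn 81 [0.5588 0.1749 0.0834] zmax 0.08499096843507614
stop 621 ((559.7484741210938, 174.69764709472656), (49.178768157958984, 47.203678131103516), 74.67091369628906)
yel 2
side btn 77 [0.5603 0.1752 0.0828] zmax 0.08524839986341504
stop 451 ((560.1923217773438, 175.04786682128906), (48.54253387451172, 45.33173751831055), 74.23054504394531)
yel 0
pos [0.547  0.1263 0.1693] F [-0.4  0.7  0.7] clk 13.8 slide [-0.537 -0.049  0.413] rot [-0. -0. -0.]
```

View pics/wrist8.png

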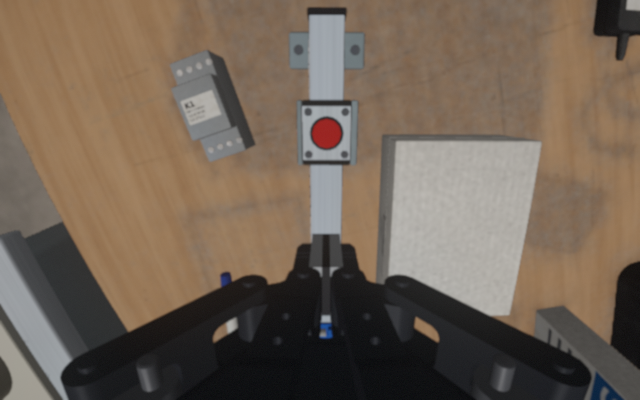

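The button is down (top went from 90.3 to 83.4 mm), the stop is seated over the yellow block at (327,132), and the robot is clear of everything.

```bash
python3 -c "
from workcell import bot
print(bot.job_done())"
```

```text
the job is handed in; nothing more can be done
None
```

I pushed the stop into the yellow notch, where it snapped in, then pressed the lock button down by about 7 mm. I moved the arm clear and handed the job in at about 14 s; no verdict came back.

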